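# Transfer four vials to the white rack in reverse order

### The job

Move the four colour-capped vials from their row of coloured holders into the empty white rack so that their order is reversed: the vial that stood nearest the robot goes into the rack's farthest pocket, the second nearest into the second farthest, and so on. Keep the vials upright and set each one down into its pocket without dropping it.

Things in the scene. Friction and masses are not known exactly. Their poses are not given: they have to be found in the camera images.
- vial_red: Clear glass vial with a red screw cap and a white paper label band, loose, standing upright; 30 mm diameter, 84 mm tall, 56 to 112 g. Origin at the centre of its underside, z axis up through the cap. The straight glass wall runs from 0 to 57 mm above the origin (shoulder above that, cap 27 mm diameter from 64 to 84 mm): grip the wall, about 50 mm up, from the two long sides of the row.
- vial_yellow: Clear glass vial with a yellow screw cap and a white paper label band, loose, standing upright; 30 mm diameter, 84 mm tall, 56 to 112 g. Origin at the centre of its underside, z axis up through the cap. The straight glass wall runs from 0 to 57 mm above the origin (shoulder above that, cap 27 mm diameter from 64 to 84 mm): grip the wall, about 50 mm up, from the two long sides of the row.
- vial_green: Clear glass vial with a green screw cap and a white paper label band, loose, standing upright; 30 mm diameter, 84 mm tall, 56 to 112 g. Origin at the centre of its underside, z axis up through the cap. The straight glass wall runs from 0 to 57 mm above the origin (shoulder above that, cap 27 mm diameter from 64 to 84 mm): grip the wall, about 50 mm up, from the two long sides of the row.
- vial_blue: Clear glass vial with a blue screw cap and a white paper label band, loose, standing upright; 30 mm diameter, 84 mm tall, 56 to 112 g. Origin at the centre of its underside, z axis up through the cap. The straight glass wall runs from 0 to 57 mm above the origin (shoulder above that, cap 27 mm diameter from 64 to 84 mm): grip the wall, about 50 mm up, from the two long sides of the row.
- holder_red: Square red plastic single-vial holder, 52 x 52 x 18 mm, fixed on a low dark steel rail (8 mm thick, on the worktop) in a row with the other three at 55 mm pitch; the red-capped vial stands in it at the start. One round pocket 40 mm in diameter, 12 mm deep (floor 6 mm above the origin). Origin at the centre of its underside, z up, x along the row, pointing away from the robot. The holders' order along the row differs at every start.
- holder_yellow: Square yellow plastic single-vial holder, 52 x 52 x 18 mm, fixed on a low dark steel rail (8 mm thick, on the worktop) in a row with the other three at 55 mm pitch; the yellow-capped vial stands in it at the start. One round pocket 40 mm in diameter, 12 mm deep (floor 6 mm above the origin). Origin at the centre of its underside, z up, x along the row, pointing away from the robot. The holders' order along the row differs at every start.
- holder_green: Square green plastic single-vial holder, 52 x 52 x 18 mm, fixed on a low dark steel rail (8 mm thick, on the worktop) in a row with the other three at 55 mm pitch; the green-capped vial stands in it at the start. One round pocket 40 mm in diameter, 12 mm deep (floor 6 mm above the origin). Origin at the centre of its underside, z up, x along the row, pointing away from the robot. The holders' order along the row differs at every start.
- holder_blue: Square blue plastic single-vial holder, 52 x 52 x 18 mm, fixed on a low dark steel rail (8 mm thick, on the worktop) in a row with the other three at 55 mm pitch; the blue-capped vial stands in it at the start. One round pocket 40 mm in diameter, 12 mm deep (floor 6 mm above the origin). Origin at the centre of its underside, z up, x along the row, pointing away from the robot. The holders' order along the row differs at every start.
- rack: White plastic rack, 236 (x) x 64 (y) x 18 mm, fixed on the worktop, empty at the start. Origin at the centre of its underside, z up, x along its length, pointing away from the robot (up to 20 degrees askew). Four round pockets 40 mm in diameter and 12 mm deep in a row on its x axis, centres at x = -82.5 (nearest the robot), -27.5, +27.5 and +82.5 mm (farthest); pocket floors 6 mm above the origin.
- rail: Dark steel rail, 244 (x) x 64 (y) x 8 mm, fixed on the worktop; carries the four coloured holders along its x axis, centred at x = -82.5 (nearest the robot), -27.5, +27.5 and +82.5 mm. Origin at the centre of its underside, z up, x along its length, pointing away from the robot (up to 20 degrees askew). The rail lies to the left or to the right of the white rack.
There are look-alikes about, which are no part of the job. Leave any orange, purple or turquoise look-alike of the vial_blue alone.

How it is judged (in metres and radians):
At the end, for the whole second after the job is handed in: Each vial stands upright (within 0.12 rad), at rest on the floor of its pocket in the white rack (within 10 mm of the pocket's centre along and across the rack, underside within 4 mm of the floor height), the order along the rack being the reverse of the order of the coloured holders they came from (((x of holder_red in the frame of rail below -0.0625 m and x of vial_red in the frame of rack between 0.0725 and 0.0925 m) or (x of holder_red in the frame of rail between -0.0475 and -0.0075 m and x of vial_red in the frame of rack between 0.0175 and 0.0375 m) or (x of holder_red in the frame of rail between 0.0075 and 0.0475 m and x of vial_red in the frame of rack between -0.0375 and -0.0175 m) or (x of holder_red in the frame of rail above 0.0625 m and x of vial_red in the frame of rack between -0.0925 and -0.0725 m)) and ((x of holder_yellow in the frame of rail below -0.0625 m and x of vial_yellow in the frame of rack between 0.0725 and 0.0925 m) or (x of holder_yellow in the frame of rail between -0.0475 and -0.0075 m and x of vial_yellow in the frame of rack between 0.0175 and 0.0375 m) or (x of holder_yellow in the frame of rail between 0.0075 and 0.0475 m and x of vial_yellow in the frame of rack between -0.0375 and -0.0175 m) or (x of holder_yellow in the frame of rail above 0.0625 m and x of vial_yellow in the frame of rack between -0.0925 and -0.0725 m)) and ((x of holder_green in the frame of rail below -0.0625 m and x of vial_green in the frame of rack between 0.0725 and 0.0925 m) or (x of holder_green in the frame of rail between -0.0475 and -0.0075 m and x of vial_green in the frame of rack between 0.0175 and 0.0375 m) or (x of holder_green in the frame of rail between 0.0075 and 0.0475 m and x of vial_green in the frame of rack between -0.0375 and -0.0175 m) or (x of holder_green in the frame of rail above 0.0625 m and x of vial_green in the frame of rack between -0.0925 and -0.0725 m)) and ((x of holder_blue in the frame of rail below -0.0625 m and x of vial_blue in the frame of rack between 0.0725 and 0.0925 m) or (x of holder_blue in the frame of rail between -0.0475 and -0.0075 m and x of vial_blue in the frame of rack between 0.0175 and 0.0375 m) or (x of holder_blue in the frame of rail between 0.0075 and 0.0475 m and x of vial_blue in the frame of rack between -0.0375 and -0.0175 m) or (x of holder_blue in the frame of rail above 0.0625 m and x of vial_blue in the frame of rack between -0.0925 and -0.0725 m)) and y of vial_red in the frame of rack between -0.01 and 0.01 m and z of vial_red in the frame of rack between 0.002 and 0.01 m and angle between each of vial_red, vial_yellow, vial_green, vial_blue's own z axis and vertical below 0.12 rad and linear speed of each of vial_red, vial_yellow, vial_green, vial_blue below 0.02 m/s and y of vial_yellow in the frame of rack between -0.01 and 0.01 m and z of vial_yellow in the frame of rack between 0.002 and 0.01 m and y of vial_green in the frame of rack between -0.01 and 0.01 m and z of vial_green in the frame of rack between 0.002 and 0.01 m and y of vial_blue in the frame of rack between -0.01 and 0.01 m and z of vial_blue in the frame of rack between 0.002 and 0.01 m); the robot touches nothing.
It fails at once if a vial is tipped more than about 45 degrees (angle between any of vial_red, vial_yellow, vial_green, vial_blue's own z axis and vertical above 0.8 rad).
It fails at once if a vial is dropped (it falls unheld faster than 0.7 m/s, about 25 mm of free fall) ((contact force between vial_red and the fingers below 0.01 N and linear speed of vial_red above 0.7 m/s) or (contact force between vial_yellow and the fingers below 0.01 N and linear speed of vial_yellow above 0.7 m/s) or (contact force between vial_green and the fingers below 0.01 N and linear speed of vial_green above 0.7 m/s) or (contact force between vial_blue and the fingers below 0.01 N and linear speed of vial_blue above 0.7 m/s)).
It also fails if it takes over 104 s, if anything falls off the work surface, if the arm or the gripper's body presses on something with over 40 N, if the wrist force passes 120 N, or if a joint passes its speed limit or range.

### The arm

A 6-joint arm with a two-finger parallel gripper is mounted at the origin on a cart in front of the work surface, level with it; the furniture and walls round the work are solid. World frame = base frame: x ahead of the robot, y to its left, z up, the work surface at z = 0. Lengths are in m, angles in degrees, forces in N, time in s.
With the tool pointing down it reaches from about 0.3 to 0.75 m from the base axis. Payload 8.5 kg.
Tool frame: the origin (TCP) lies midway between the tips of the shut fingers; the grasp point (between the pads) lies 19 mm behind it (env.tcp_to_grasp is the z of the grasp point in the tool frame, in m); z points along the fingers, y is the line along which they close (so a half turn about z gives the same grasp; the last joint's range is limited). The gripper opens to 85 mm and grips with 20 to 120 N. Pads are 22 mm wide; open, the fingers measure 114 mm over their backs; the gripper's body (76 mm by 85 mm) begins 54 mm behind the grasp point. The pads swing forward as they close: fully open they stand 13 mm farther back than shut.
Start: joints at [-83.211, 21.807, 74.336, -0, 83.858, -12.336], TCP at [0.18, -0.52, 0.231] pointing down, gripper open.
Joint ranges: [-178.18, 178.18], [-50.72, 133.34], [12.68, 142.11], [-81.47, 261.47], [9.98, 163.14], [-165.26, 165.26]. Speed limits (degrees/s): [136.94, 136.94, 180, 180, 180, 180].

### API

Orientations are given as a 3x3 rotation matrix whose columns are the frame's x, y, z axes.
In Python, from rig import env, imaging, job, models gives the robot as it stands. The module is installed in compiled form; this text tells all that it offers.
- The arm moves only by the tool jog_arm, never from a script. Its argument "plan" is text: rows parted by semicolons, each of 7 numbers parted by spaces: the turn, a rotation vector about the tool's x, y, z in degrees, then the shift along the tool's x, y, z in cm, then the closure in counts, from 0 (fully open) to 255 (shut). In form: rx ry rz x y z claw; .... A call has 1 to 10 rows; each row shifts and turns the commanded pose from where the row before left it, along the tool's axes as they then stand; what a row does not reach is not made up. A row lasts 1/12 s, in which the tool goes at most 41.7 mm and 7.16 degrees, less where a joint would pass 70% of its speed; a pose out of reach is approached as far as the arm can. A call with a gripper value outside its range is refused whole. The fingers move at their own pace and stop on an object; "grip_force" is the grip in N (left out, the last holds). Time passes only in rows, so rows that do not move let the fingers close. It gives the time, the measured TCP pose, the force, the opening and the grip force at its end, in the units of the state.
- env.observe(): the state, without advancing time (a new reading comes with each control period).
- imaging.get_image(name): name is "scene" or "top" or "wrist"; returns a dict with "pixels" (400x640x3 uint8, red, green, blue), "depth" (400x640 float32, m along the optical axis (not along the pixel's ray), 0 where there is no reading), "fov_y" (degrees; the focal length in pixels is half the picture's height over the tangent of half this angle, whatever the lens; pixels are square), "cx", "cy" (the principal point, pixels), "distortion" ([k1, k2, p1, p2, k3] as OpenCV has them; the pictures are not rectified), "world_from_camera" (4x4, takes a point from camera to world coordinates). Camera axes: x right, y down, z forward; pixel columns grow to the right and rows downward; lengths in m; the calibration is good to about 2 mm. A picture is of the moment at which its call begins.
- job.close_job(): hands the job in; it is judged then, once.
Trained networks look in the newest picture that a camera, given by its name, has taken for a name from the list of things; names that differ only in an ending like _2 or _b are one class to them, and where a whole thing is asked for, a point or a joint stands for the part that bears it (a point fixed in the world has none). Each returns a list of dicts, best first, with "confidence" (0 to 1); they miss things now and then, are a little off and sometimes report something else, mostly with a low value. They report only what shows in the picture. A call takes as long as a camera call. They do not tell look-alikes from the thing itself.
- models.outline_of(camera, query): "region" (400x640 bool, what is visible of it) and "bbox" ([centre column, centre row, width, height] in pixels, round what is visible of it).
- models.tip_of(camera, query): "at" ([column, row] in pixels: a listed point, or the origin of a listed thing).
The state is a dict: "time_s": time; "q": joint angles; "qvel": joint speeds; "joint_efforts": joint torques, N m; "position": TCP position; "tool_rot": TCP orientation; "ft_force": force on the tool from outside, world axes, zero at the start; "wrist_torque": the same for the moment, N m; "grip_width": finger opening in m; "gripper_force": force on a finger pad.
Only numpy, scipy, OpenCV 4.12 (cv2) and the standard library are available. Lean on these libraries where they do the work, as an engineer would, in place of code of your own. Each camera call takes 0.05 s, during which the arm holds its last target. There are 200 camera calls.

## Working session

There is one attempt and no reset: what is moved stays moved. The work goes in short steps, Python scripts to look and compute and a tool call to move; the robot and the scene stay as the last step left them, time stands still between calls to the robot, and variables do not carry over. Pictures are saved under pics/ and viewed, at most 14 in all, crops included, and the job is handed in when it is done.

Besides the shell and the picture viewer there is one more tool, called after ">>>" as name(argument=value, ...) on one line, values as JSON. jog_arm: Moves the arm, as the interface text tells. Its arguments: {"type":"object","properties":{"plan":{"type":"string"},"grip_force":{"type":"number"}},"required":["plan"]}

```bash
mkdir -p pics
cat > h.py <<'E'
import numpy as np, cv2
from rig import env, imaging, job, models
def cam(n):
    im=imaging.get_image(n); f=200/np.tan(np.radians(im['fov_y']/2))
    im['K']=np.array([[f,0,im['cx']],[0,f,im['cy']],[0,0,1]]); im['D']=np.array(im['distortion'],float); return im
def rays(im,uv):
    p=cv2.undistortPoints(np.array(uv,float).reshape(-1,1,2),im['K'],im['D']).reshape(-1,2)
    return np.c_[p,np.ones(len(p))]
def world(im,uv):
    uv=np.array(uv).reshape(-1,2); d=im['depth'][uv[:,1].astype(int),uv[:,0].astype(int)]
    P=rays(im,uv)*d[:,None]; T=im['world_from_camera']; return P@T[:3,:3].T+T[:3,3]
def onz(im,uv,z):
    T=im['world_from_camera']; r=rays(im,uv)@T[:3,:3].T; return T[:3,3]+r*((z-T[2,3])/r[:,2])[:,None]
def save(im,n,box=None,s=1):
    p=im['pixels'][:,:,::-1]
    if box: p=p[box[1]:box[3],box[0]:box[2]]
    cv2.imwrite('pics/'+n,cv2.resize(np.ascontiguousarray(p),None,fx=s,fy=s))
E
python3 - <<'E'
from h import *
im=cam('top'); save(im,'top0.png'); print(im['world_from_camera'].round(3).tolist())
for q in ['vial_red','vial_yellow','vial_green','vial_blue','holder_red','holder_yellow','holder_green','holder_blue','rack','rail']:
    for o in models.outline_of('top',q)[:3]:
        ys,xs=np.nonzero(o['region']); uv=np.c_[xs,ys]; W=world(im,uv); ok=im['depth'][ys,xs]>0; W=W[ok]
        print(q,round(o['confidence'],2),np.round(o['bbox']),'med',np.median(W,0).round(3) if len(W) else None,'zmax',W[:,2].max().round(3) if len(W) else None)
im=cam('scene'); save(im,'scene0.png')
E
```

```text
[[0.022, -0.998, 0.06, 0.504], [-1.0, -0.02, 0.02, -0.013], [-0.019, -0.06, -0.998, 0.95], [0.0, 0.0, 0.0, 1.0]]
vial_red 0.68 [396. 269.  22.  16.] med [ 0.423 -0.171  0.097] zmax 0.105
vial_yellow 0.78 [382. 197.  21.  17.] med [ 0.578 -0.133  0.098] zmax 0.102
vial_green 0.58 [392. 244.  16.  12.] med [ 0.474 -0.158  0.098] zmax 0.103
vial_blue 0.83 [444. 180.  18.  16.] med [ 0.618 -0.272  0.07 ] zmax 0.09
vial_blue 0.78 [437. 233.  22.  16.] med [ 0.502 -0.258  0.081] zmax 0.088
vial_blue 0.68 [348. 154.  13.  18.] med [ 0.663 -0.065  0.083] zmax 0.088
holder_red 0.77 [394. 268.  25.  28.] med [ 0.429 -0.163  0.026] zmax 0.072
holder_yellow 0.82 [379. 195.  27.  26.] med [ 0.577 -0.128  0.026] zmax 0.095
holder_green 0.76 [390. 242.  25.  27.] med [ 0.481 -0.152  0.026] zmax 0.032
holder_blue 0.82 [384. 218.  28.  22.] med [ 0.53  -0.142  0.026] zmax 0.099
holder_blue 0.64 [392. 244.  16.  11.] med [ 0.475 -0.157  0.098] zmax 0.103
rack 0.71 [231. 210.  47. 105.] med [0.54  0.204 0.017] zmax 0.025
rail 0.57 [387. 231.  49. 107.] med [ 0.567 -0.134  0.009] zmax 0.029
```

View pics/top0.png

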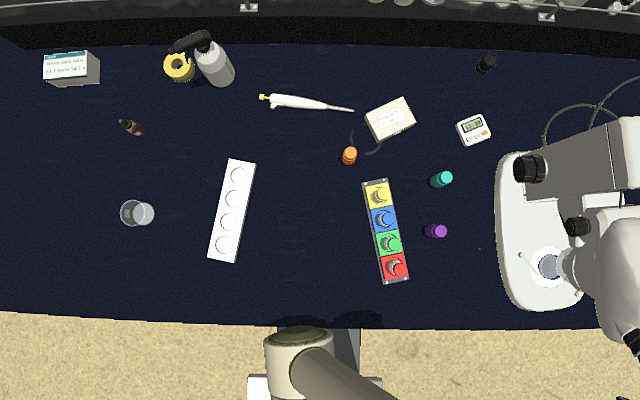

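View pics/scene0.png

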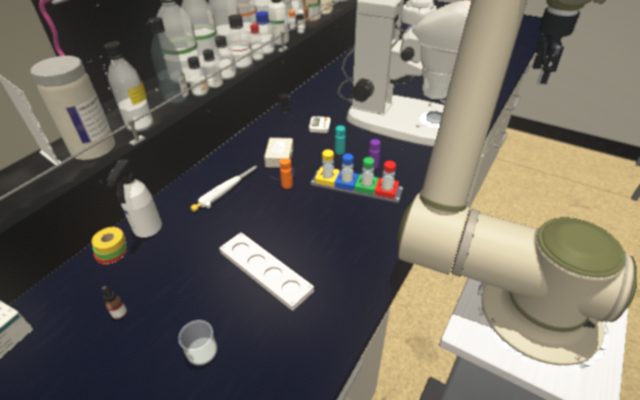

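Look-alikes for the blue vial: orange (349,155), turquoise (442,179) and purple (436,231), all standing free. The real ones stand in coloured holders: yellow (379,193), blue (384,217), green (391,242), red (396,267). From near to far the order is red, green, blue, yellow. The empty rack is at about (231,210), on the left.

Run:
```python
from h import *
im=cam('top'); save(im,'crop0.png',(190,130,480,300),2.7)
def rect(q):
    o=models.outline_of('top',q)[0]; m=cv2.dilate(o['region'].astype(np.uint8),np.ones((7,7)))
    ys,xs=np.nonzero(m); W=world(im,np.c_[xs,ys]); return W
W=rect('rack'); s=W[(W[:,2]>.012)&(W[:,2]<.024)]; r=cv2.minAreaRect((s[:,:2]*1000).astype(np.float32)); print('rack',len(s),r)
Ws=np.vstack([rect(q) for q in ['holder_red','holder_yellow','holder_green','holder_blue']]); s=Ws[(Ws[:,2]>.021)&(Ws[:,2]<.031)]; r=cv2.minAreaRect((s[:,:2]*1000).astype(np.float32)); print('holders',len(s),r)
for c in ['red','green','blue','yellow']:
    for q in ['holder_','vial_']:
        t=models.tip_of('top',q+c); 
        for a in t[:4 if c=='blue' and q=='vial_' else 1]: print(q+c,round(a['confidence'],2),np.round(a['at'],1),onz(im,[a['at']],.008 if q=='holder_' else .014).round(4))
hsv=cv2.cvtColor(im['pixels'],cv2.COLOR_RGB2HSV)
ys,xs=np.mgrid[150:300,350:430]; W=world(im,np.c_[xs.ravel(),ys.ravel()]); uv=np.c_[xs.ravel(),ys.ravel()]
k=(W[:,2]>.09)&(W[:,2]<.11); P=W[k][:,:2]
import scipy.cluster.vq as v
c,l=v.kmeans2(P,np.array([[.423,-.171],[.474,-.158],[.527,-.147],[.578,-.133]]),minit='matrix')
for i in range(4):
    (x,y),rad=cv2.minEnclosingCircle((P[l==i]*1000).astype(np.float32)); print('cap',i,(l==i).sum(),P[l==i].mean(0).round(4),round(x,1),round(y,1),round(rad,1))
s=env.observe(); print(s['position'],s['tool_rot'],s['grip_width'],env.tcp_to_grasp)
im=cam('wrist'); print(im['world_from_camera'].round(3).tolist(),im['fov_y'])
```

```text
rack 1987 ((540.8155517578125, 203.86781311035156), (66.10564422607422, 237.79812622070312), 79.28413391113281)Traceback (most recent call last):
  File "<stdin>", line 7, in <module>
  File "<stdin>", line 4, in rect
IndexError: list index out of range
```

View pics/crop0.png

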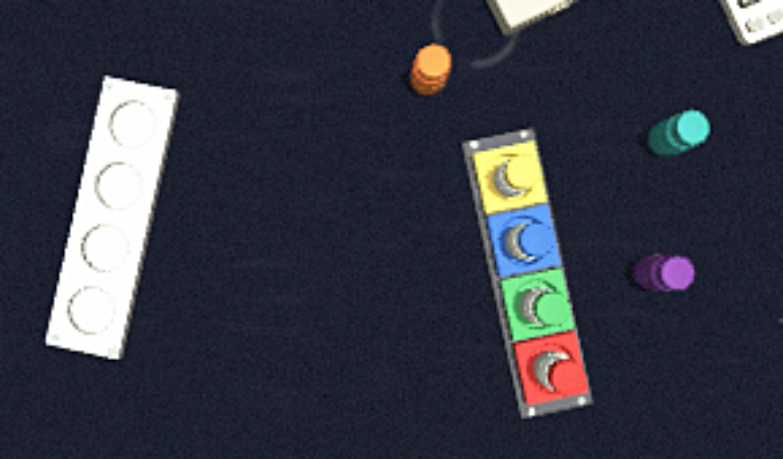

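The crop shows the vials in order from near to far: red (566,376), green (551,306), blue (538,240), yellow (519,175). The orange, purple and turquoise ones stand apart. The rack's four pockets are empty.

Run:
```python
from h import *
im=cam('top')
ys,xs=np.mgrid[150:300,350:430]; uv=np.c_[xs.ravel(),ys.ravel()]; W=world(im,uv)
col=im['pixels'][uv[:,1],uv[:,0]].astype(int); sat=col.max(1)-col.min(1)
s=W[(W[:,2]>.02)&(W[:,2]<.031)&(sat>70)&(W[:,0]<.62)]; r=cv2.minAreaRect((s[:,:2]*1000).astype(np.float32)); print('holders',len(s),r)
k=(W[:,2]>.09)&(W[:,2]<.11); P=W[k][:,:2]
import scipy.cluster.vq as v
c,l=v.kmeans2(P,np.array([[.423,-.171],[.474,-.158],[.527,-.147],[.578,-.133]]),minit='matrix')
for i in range(4):
    (x,y),rad=cv2.minEnclosingCircle((P[l==i]*1000).astype(np.float32)); print('cap',i,(l==i).sum(),P[l==i].mean(0).round(4),round(x,1),round(y,1),round(rad,1))
for c in ['red','green','blue','yellow']:
    for q in ['holder_','vial_']:
        for a in models.tip_of('top',q+c)[:4 if c=='blue' and q=='vial_' else 1]: print(q+c,round(a['confidence'],2),np.round(a['at'],1),onz(im,[a['at']],.008 if q=='holder_' else .014).round(4))
for a in models.tip_of('top','rack')[:1]: print('rack',a,onz(im,[a['at']],0.0).round(4))
s=env.observe(); print(s['position'],s['tool_rot'],s['grip_width'],env.tcp_to_grasp)
im=cam('wrist'); print(im['world_from_camera'].round(3).tolist(),im['fov_y'])
```

```text
holders 1009 ((501.1917419433594, -155.95437622070312), (218.17337036132812, 53.296043395996094), 13.340139389038086)
cap 0 144 [ 0.4196 -0.1751] 419.0 -175.7 14.6
cap 1 140 [ 0.4733 -0.1622] 473.2 -162.9 14.2
cap 2 136 [ 0.5269 -0.1488] 527.1 -149.2 14.2
cap 3 135 [ 0.58   -0.1374] 580.2 -137.8 14.2
holder_red 0.65 [390.  265.5] [[ 0.4198 -0.1695  0.008 ]]
vial_red 0.76 [392. 267.] [[ 0.417  -0.1732  0.014 ]]
holder_green 0.83 [387.3 237.2] [[ 0.4854 -0.1622  0.008 ]]
holder_blue 0.63 [380.9 220.6] [[ 0.5238 -0.1467  0.008 ]]
vial_blue 0.74 [437.2 181.7] [[ 0.6172 -0.2772  0.014 ]]
vial_blue 0.73 [431.7 233.4] [[ 0.4962 -0.2648  0.014 ]]
vial_blue 0.63 [382.1 217.6] [[ 0.5306 -0.1486  0.014 ]]
vial_blue 0.63 [348.6 158.1] [[ 0.6684 -0.0686  0.014 ]]
holder_yellow 0.54 [380.2 193.8] [[ 0.5865 -0.1443  0.008 ]]
vial_yellow 0.55 [375.4 196.9] [[ 0.5785 -0.1324  0.014 ]]
rack {'at': [233.0, 211.9], 'confidence': 0.58} [[0.5371 0.2026 0.    ]]
[ 0.18018328 -0.51963229  0.23131674] [[ 9.44808818e-01  3.27622186e-01 -1.19723835e-05]
 [ 3.27622186e-01 -9.44808818e-01  7.59555460e-06]
 [-8.82314133e-06 -1.10987654e-05 -1.00000000e+00]] 0.08550485523757632 -0.0187
[[0.328, -0.898, -0.294, 0.256], [-0.945, -0.312, -0.102, -0.494], [-0.001, 0.311, -0.95, 0.374], [0.0, 0.0, 0.0, 1.0]] 67.45447650450068
```

>>> jog_arm(plan="0 0 5.8 0 0 0 0; 0 0 0 2.6 -2.3 0 0; 0 0 0 2.6 -2.3 0 0; 0 0 0 2.6 -2.3 0 0; 0 0 0 2.6 -2.3 0 0; 0 0 0 2.6 -2.3 0 0; 0 0 0 2.6 -2.3 0 0; 0 0 0 2.6 -2.3 0 0; 0 0 0 2.6 -2.3 0 0; 0 0 0 2.6 -2.3 0 0", grip_force=40)

```text
time_s: 2.28
position: [0.3608, -0.2628, 0.2315]
tool_rot: [[0.973, 0.23, 0.0], [0.23, -0.973, -0.0], [0.0, 0.0, -1.0]]
ft_force: [-0.2, -0.3, 0.7]
grip_width: 0.0854
gripper_force: 0.0
```

```bash
cat >> h.py <<'E'
Y1,Y2=13.3,-10.7
RK=np.array([.5408,.2039])
V=dict(red=[.4195,-.1753],green=[.4733,-.1625],blue=[.527,-.149],yellow=[.5801,-.1376])
def pocket(i): a=np.radians(Y2); return RK+i*np.array([np.cos(a),np.sin(a)])  # i in m
def goto(xy,z,yaw):
    s=env.observe(); R=np.array(s['tool_rot']); p=np.array(s['position'])
    y=np.degrees(np.arctan2(R[1,0],R[0,0])); a=np.radians(yaw)
    Rt=np.array([[np.cos(a),np.sin(a),0],[np.sin(a),-np.cos(a),0],[0,0,-1]])
    print('t',round(s['time_s'],2),'pos',p.round(4),'yaw',round(y,2),'rz',round(y-yaw,2),'tilt',R[:,2].round(3),'w',round(s['grip_width'],4),'F',np.round(s['gripper_force'],1),'shift cm',(Rt.T@(np.r_[xy,z]-p)*100).round(2))
E
python3 -c "
from h import *
goto(V['red'],.045,Y1); im=cam('wrist'); save(im,'w1.png')"
```

```text
t 2.28 pos [ 0.3608 -0.2628  0.2315] yaw 13.31 rz 0.01 tilt [ 0. -0. -1.] w 0.0854 F 0.0 shift cm [ 7.72 -7.16 18.65]
```

View pics/w1.png

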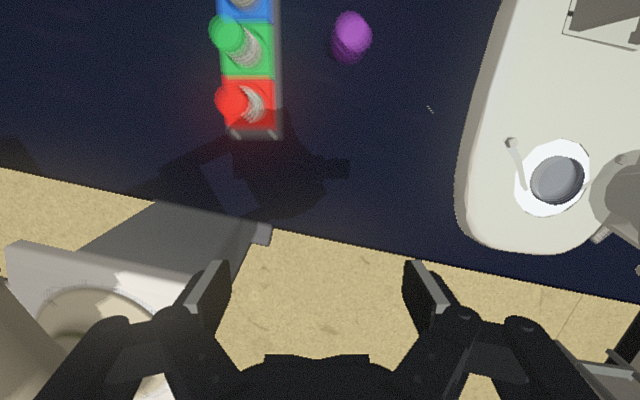

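The wrist view shows the red cap at (232,102), green at (225,35), and the purple look-alike off to the right at (352,32). It matches the measurements.

>>> jog_arm(plan="0 0 0 2.6 -2.4 0 0; 0 0 0 2.6 -2.4 0 0; 0 0 0 2.5 -2.4 0 0; 0 0 0 0 0 3 0; 0 0 0 0 0 3 0; 0 0 0 0 0 0 0; 0 0 0 0 0 0 0")

```text
time_s: 2.92
position: [0.4183, -0.1763, 0.1712]
tool_rot: [[0.973, 0.231, -0.002], [0.231, -0.973, 0.001], [-0.001, -0.002, -1.0]]
ft_force: [0.1, -0.4, -0.2]
grip_width: 0.0854
gripper_force: 0.0
```

Run:
```python
from h import *
goto(V['red'],.045,Y1); im=cam('wrist'); save(im,'w2.png')
h,w=400,640
ys,xs=np.mgrid[0:h:1,0:w:1]; W=world(im,np.c_[xs.ravel(),ys.ravel()])
col=im['pixels'].reshape(-1,3).astype(int); sat=col.max(1)-col.min(1)
for n,v in V.items():
    k=(np.hypot(W[:,0]-v[0],W[:,1]-v[1])<.022)&(W[:,2]>.092)&(W[:,2]<.106); P=(W[k][:,:2]*1000).astype(np.float32)
    if len(P)>50: print(n,len(P),np.round(cv2.minEnclosingCircle(P)[0],1),np.round(cv2.fitEllipse(cv2.convexHull(P))[0],1),np.round(np.median(W[k][:,2]),4))
```

```text
t 2.92 pos [ 0.4183 -0.1763  0.1712] yaw 13.33 rz 0.03 tilt [-0.002  0.001 -1.   ] w 0.0854 F 0.0 shift cm [ 0.14 -0.07 12.62]
red 963 [ 421.4 -177.3] [ 421.7 -177.1] 0.0979
green 1153 [ 474.8 -164.6] [ 474.9 -164.6] 0.098
blue 1434 [ 528.3 -151.5] [ 528.3 -151.4] 0.0979
```

View pics/w2.png

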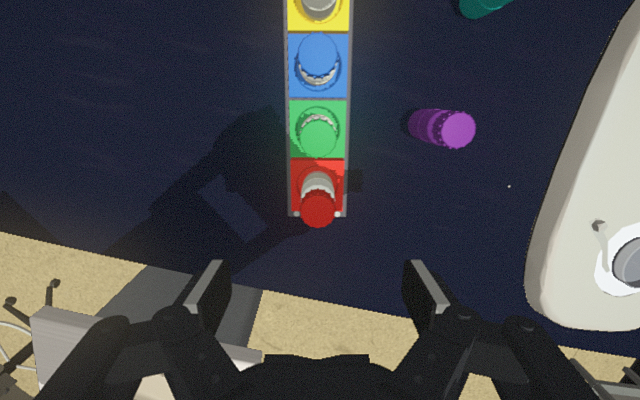

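The red cap is centred between the fingers at (318,208). The others follow in the row: green (319,135), blue (318,58), yellow (320,5). I'll descend on red.

>>> jog_arm(plan="0 0 0 0.2 0.05 3 0; 0 0 0 0 0 3 0; 0 0 0 0 0 3 0; 0 0 0 0 0 2 0; 0 0 0 0 0 1.6 0; 0 0 0 0 0 0 0; 0 0 0 0 0 0 255; 0 0 0 0 0 0 255; 0 0 0 0 0 0 255; 0 0 0 0 0 0 255", grip_force=40)

```text
time_s: 3.8
position: [0.4211, -0.1769, 0.0465]
tool_rot: [[0.973, 0.23, 0.002], [0.23, -0.973, -0.002], [0.002, 0.002, -1.0]]
ft_force: [0.2, 0.1, 0.2]
grip_width: 0.0392
gripper_force: 0.0
```

>>> jog_arm(plan="0 0 0 0 0 0 255; 0 0 0 0 0 0 255; 0 0 0 0 0 0 255; 0 0 0 0 0 0 255")

```text
time_s: 4.13
position: [0.421, -0.1767, 0.0464]
tool_rot: [[0.973, 0.23, 0.002], [0.23, -0.973, -0.001], [0.001, 0.001, -1.0]]
ft_force: [-1.1, 2.2, 8.4]
grip_width: 0.0286
gripper_force: 38.8
```

>>> jog_arm(plan="0 0 0 0 0 -1 255; 0 0 0 0 0 -2.5 255; 0 0 0 0 0 -3 255; 0 0 0 0 0 -3 255; 0 0 0 0 0 -3 255; 0 0 0 1.2 -1.3 0 255; 0 0 0 2.3 -2.6 0 255; 0 0 0 2.3 -2.6 0 255; 0 0 0 2.3 -2.6 0 255; 0 0 0 2.3 -2.6 0 255")

```text
time_s: 4.97
position: [0.4952, -0.0371, 0.1708]
tool_rot: [[0.973, 0.23, 0.0], [0.23, -0.973, -0.0], [0.0, 0.0, -1.0]]
ft_force: [1.1, -0.4, -1.0]
grip_width: 0.0287
gripper_force: 39.7
```

>>> jog_arm(plan="0 0 0 2.3 -2.6 0 255; 0 0 0 2.3 -2.6 0 255; 0 0 0 2.3 -2.6 0 255; 0 0 0 2.3 -2.6 0 255; 0 0 0 2.3 -2.6 0 255; 0 0 0 1.2 -1.3 0 255; 0 0 6 0 0 0 255; 0 0 6 0 0 0 255; 0 0 6 0 0 0 255; 0 0 6 0 0 0 255")

```text
time_s: 5.8
position: [0.5853, 0.13, 0.1704]
tool_rot: [[0.982, -0.19, -0.0], [-0.19, -0.982, 0.0], [-0.0, 0.0, -1.0]]
ft_force: [0.2, -0.2, -0.7]
grip_width: 0.0287
gripper_force: 39.7
```

Run:
```python
from h import *
goto(pocket(.0825),.17,Y2); im=cam('top'); save(im,'t2.png')
hs=im['pixels'].astype(int)
# pocket circles: rectify rack plane z=.018 at 0.5 mm/px
def rectify(im):
    a=np.radians(Y2); u=np.array([np.cos(a),np.sin(a)]); v=np.array([-u[1],u[0]])
    gx,gy=np.meshgrid(np.arange(-140,140,.5)/1000,np.arange(-50,50,.5)/1000)
    P=np.stack([RK[0]+gx*u[0]+gy*v[0],RK[1]+gx*u[1]+gy*v[1],np.full_like(gx,.018)],-1).reshape(-1,3)
    T=np.linalg.inv(im['world_from_camera']); rv=cv2.Rodrigues(T[:3,:3])[0]
    q,_=cv2.projectPoints(P,rv,T[:3,3],im['K'],im['D']); q=q.reshape(gx.shape+(2,)).astype(np.float32)
    return cv2.remap(im['pixels'],q[...,0],q[...,1],cv2.INTER_LINEAR)
r=rectify(im); cv2.imwrite('pics/rect.png',r[:,:,::-1])
```

```text
t 5.8 pos [0.5853 0.13   0.1704] yaw -10.95 rz -0.25 tilt [-0.  0. -1.] w 0.0287 F 39.7 shift cm [ 2.51 -6.44  0.04]
```

View pics/rect.png

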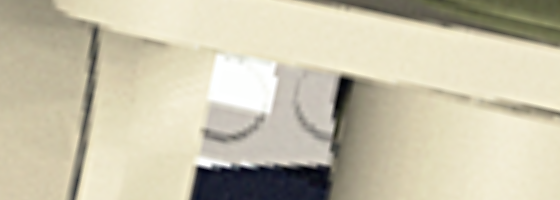

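```bash
cat >> h.py <<'E'
def rectify(im,px=None):
    a=np.radians(Y2); u=np.array([np.cos(a),np.sin(a)]); v=np.array([-u[1],u[0]])
    gx,gy=np.meshgrid(np.arange(-140,140,.5)/1000,np.arange(-50,50,.5)/1000)
    P=np.stack([RK[0]+gx*u[0]+gy*v[0],RK[1]+gx*u[1]+gy*v[1],np.full_like(gx,.018)],-1).reshape(-1,3)
    T=np.linalg.inv(im['world_from_camera']); rv=cv2.Rodrigues(T[:3,:3])[0]
    q,_=cv2.projectPoints(P,rv,T[:3,3],im['K'],im['D']); q=q.reshape(gx.shape+(2,)).astype(np.float32)
    return cv2.remap(im['pixels'] if px is None else px,q[...,0],q[...,1],cv2.INTER_CUBIC)
E
python3 - <<'E'
from h import *
r=rectify(cam('top'),cv2.imread('pics/top0.png')); w=cam('wrist'); r2=rectify(w)[:,:,::-1]
cv2.imwrite('pics/rect2.png',np.vstack([r,r2,cv2.resize(np.ascontiguousarray(w['pixels'][:,:,::-1]),None,fx=.5,fy=.5)[:, :320].copy() if 0 else cv2.copyMakeBorder(cv2.resize(np.ascontiguousarray(w['pixels'][:,:,::-1]),(304,190)),0,0,0,256,0)]))
g=cv2.cvtColor(r,cv2.COLOR_BGR2GRAY)
c=cv2.HoughCircles(cv2.GaussianBlur(g,(5,5),0),cv2.HOUGH_GRADIENT,1,80,param1=40,param2=8,minRadius=36,maxRadius=43)
print(c)
m=(g>110).astype(np.uint8); cs=max(cv2.findContours(m,cv2.RETR_EXTERNAL,cv2.CHAIN_APPROX_NONE)[0],key=cv2.contourArea); print(cv2.minAreaRect(cs))
E
```

```text
[[[225.5  99.5  41.3]
  [116.5 100.5  41.3]
  [335.5  97.5  36.9]
  [444.5  97.5  42.4]
  [  3.5  80.5  39.7]]]
((280.4999694824219, 99.49998474121094), (136.99996948242188, 478.99993896484375), 90.0)
```

View pics/rect2.png

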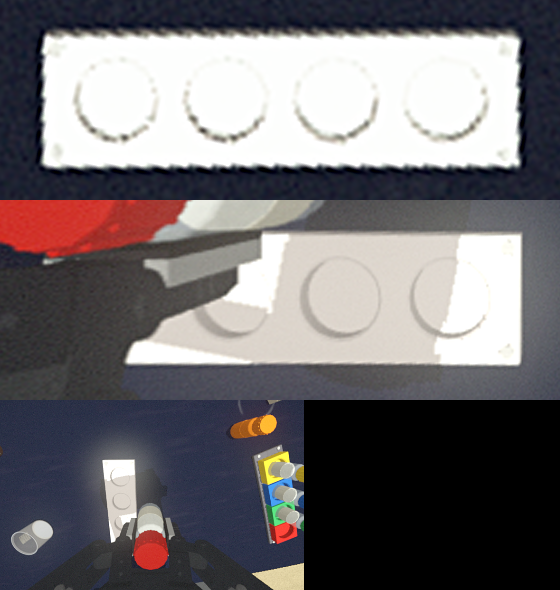

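The wrist view (bottom) shows the red vial held upright between the fingers, with the rack ahead. The rectified strips put the rack pockets at columns 116/225/335/445, within 1 mm of my estimate. The wrist camera reads about 2 mm offset, for the rack and the vials alike, so I'll average the two cameras.

```bash
cat >> h.py <<'E'
RK=np.array([.5418,.2031])
V={k:np.array(v)+[.0009,-.001] for k,v in V.items()}
E
python3 -c "
from h import *
goto(pocket(.0825),.039,Y2); print(V)"
```

```text
t 5.95 pos [0.5853 0.1298 0.1705] yaw -10.52 rz 0.18 tilt [-0. -0. -1.] w 0.0285 F 39.7 shift cm [ 2.62 -6.4  13.15]
{'red': array([ 0.4204, -0.1763]), 'green': array([ 0.4742, -0.1635]), 'blue': array([ 0.5279, -0.15  ]), 'yellow': array([ 0.581 , -0.1386])}
```

>>> jog_arm(plan="0 0 0.2 1.3 -3.2 0 255; 0 0 0 1.3 -3.2 0 255; 0 0 0 0 0 0 255; 0 0 0 0 0 2.5 255; 0 0 0 0 0 2.5 255; 0 0 0 0 0 2.5 255; 0 0 0 0 0 2 255; 0 0 0 0 0 0 255")

```text
time_s: 6.62
position: [0.6207, 0.1873, 0.0711]
tool_rot: [[0.983, -0.186, -0.008], [-0.186, -0.983, -0.001], [-0.008, 0.002, -1.0]]
ft_force: [0.2, 0.1, -1.3]
grip_width: 0.029
gripper_force: 39.9
```

```bash
python3 -c "
from h import *
goto(pocket(.0825),.039,Y2)"
```

```text
t 6.62 pos [0.6207 0.1873 0.0711] yaw -10.72 rz -0.02 tilt [-0.008 -0.001 -1.   ] w 0.029 F 39.9 shift cm [ 0.2  -0.08  3.21]
```

>>> jog_arm(plan="0 0 0 0.2 -0.08 0.8 255; 0 0 0 0 0 1 255; 0 0 0 0 0 1 255; 0 0 0 0 0 0.2 255; 0 0 0 0 0 0 255; 0 0 0 0 0 0 255")

```text
time_s: 7.12
position: [0.6253, 0.1882, 0.0457]
tool_rot: [[0.982, -0.188, 0.001], [-0.188, -0.982, 0.0], [0.001, -0.0, -1.0]]
ft_force: [0.0, -0.1, -1.9]
grip_width: 0.0285
gripper_force: 39.9
```

```bash
python3 -c "
from h import *
goto(pocket(.0825),.039,Y2); print(env.observe()['ft_force'])"
```

```text
t 7.12 pos [0.6253 0.1882 0.0457] yaw -10.86 rz -0.16 tilt [ 0.001  0.    -1.   ] w 0.0285 F 39.9 shift cm [-0.23  0.09  0.67]
[ 0.02049166 -0.06028521 -1.86980922]
```

>>> jog_arm(plan="0 0 0 -0.2 0.1 0.3 255; 0 0 0 0 0 0.3 255; 0 0 0 0 0 0 255; 0 0 0 0 0 0 255")

```text
time_s: 7.45
position: [0.6228, 0.1875, 0.0393]
tool_rot: [[0.982, -0.189, -0.0], [-0.189, -0.982, 0.0], [-0.0, 0.0, -1.0]]
ft_force: [0.9, 0.4, -0.1]
grip_width: 0.0286
gripper_force: 39.9
```

```bash
python3 -c "
from h import *
goto(pocket(.0825),.039,Y2); print(env.observe()['ft_force'])"
```

```text
t 7.45 pos [0.6228 0.1875 0.0393] yaw -10.87 rz -0.17 tilt [-0.  0. -1.] w 0.0286 F 39.9 shift cm [-0.   -0.02  0.03]
[ 0.90478241  0.41938032 -0.11211209]
```

>>> jog_arm(plan="0 0 0 0 0 0 0; 0 0 0 0 0 0 0; 0 0 0 0 0 0 0; 0 0 0 0 0 0 0; 0 0 0 0 0 0 0; 0 0 0 0 0 0 0; 0 0 0 0 0 -2 0; 0 0 0 0 0 -3.5 0; 0 0 0 0 0 -4 0; 0 0 0 0 0 -4 0")

```text
time_s: 8.28
position: [0.6224, 0.1875, 0.1756]
tool_rot: [[0.982, -0.189, -0.001], [-0.189, -0.982, -0.0], [-0.001, 0.0, -1.0]]
ft_force: [0.9, 0.2, -0.0]
grip_width: 0.0851
gripper_force: 0.0
```

>>> jog_arm(plan="0 0 -6 0 0 0 0; 0 0 -6 0 0 0 0; 0 0 -6 0 0 0 0; 0 0 -6 0 0 0 0; 0 0 0 -1.9 2.6 0 0; 0 0 0 -1.9 2.6 0 0; 0 0 0 -1.9 2.6 0 0; 0 0 0 -1.9 2.6 0 0; 0 0 0 -1.9 2.6 0 0; 0 0 0 -1.9 2.6 0 0")

```text
time_s: 9.12
position: [0.5465, 0.0086, 0.1744]
tool_rot: [[0.974, 0.227, 0.0], [0.227, -0.974, -0.0], [0.0, 0.0, -1.0]]
ft_force: [-0.4, -0.8, -0.0]
grip_width: 0.0853
gripper_force: 0.0
```

>>> jog_arm(plan="0 0 0 -1.9 2.6 0 0; 0 0 0 -1.9 2.6 0 0; 0 0 0 -1.9 2.6 0 0; 0 0 0 -1.9 2.6 0 0; 0 0 0 -1.9 2.6 0 0; 0 0 0 -1.6 2.1 0 0; 0 0 0 0 0 0 0; 0 0 0 0 0 0 0")

```text
time_s: 9.78
position: [0.4732, -0.1634, 0.1744]
tool_rot: [[0.974, 0.225, 0.0], [0.225, -0.974, 0.0], [0.0, 0.0, -1.0]]
ft_force: [0.9, 0.5, 0.3]
grip_width: 0.0856
gripper_force: 0.0
```

Run:
```python
from h import *
goto(V['green'],.0455,Y1)
a=cam('wrist'); b=cam('top')
save(a,'w3a.png'); save(b,'t3.png')
p=np.hstack([cv2.resize(a['pixels'],(400,250)),cv2.resize(b['pixels'][130:300,190:462],(400,250))]); cv2.imwrite('pics/c3.png',p[:,:,::-1])
```

```text
t 9.78 pos [ 0.4732 -0.1634  0.1744] yaw 12.98 rz -0.32 tilt [ 0.  0. -1.] w 0.0856 F 0.0 shift cm [ 0.1   0.03 12.89]
```

View pics/c3.png

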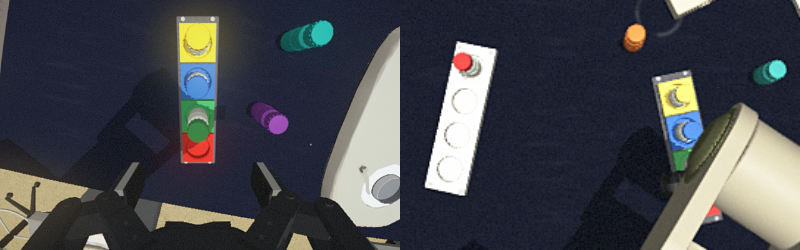

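Red stands in the farthest pocket (right half, (463,62)). Green is now centred between the fingers.

>>> jog_arm(plan="0 0 -0.3 0.1 0.03 3 0; 0 0 0 0 0 3 0; 0 0 0 0 0 3 0; 0 0 0 0 0 2.2 0; 0 0 0 0 0 1.6 0; 0 0 0 0 0 0 0; 0 0 0 0 0 0 255; 0 0 0 0 0 0 255; 0 0 0 0 0 0 255; 0 0 0 0 0 0 255")

```text
time_s: 10.72
position: [0.4751, -0.1627, 0.0474]
tool_rot: [[0.973, 0.233, 0.002], [0.233, -0.973, -0.001], [0.002, 0.002, -1.0]]
ft_force: [-0.1, -0.2, -0.8]
grip_width: 0.0389
gripper_force: 0.0
```

>>> jog_arm(plan="0 0 0 0 0 0 255; 0 0 0 0 0 0 255; 0 0 0 0 0 0 255; 0 0 0 0 0 0 255")

```text
time_s: 11.05
position: [0.475, -0.1628, 0.0473]
tool_rot: [[0.973, 0.232, 0.002], [0.232, -0.973, -0.001], [0.001, 0.001, -1.0]]
ft_force: [-0.0, 0.2, 6.4]
grip_width: 0.0284
gripper_force: 39.1
```

```bash
python3 -c "
from h import *
goto(pocket(.0275),.17,Y1); goto(V['green'],.0464,Y1)"
```

```text
t 11.05 pos [ 0.475  -0.1628  0.0473] yaw 13.42 rz 0.12 tilt [ 0.002 -0.001 -1.   ] w 0.0284 F 39.1 shift cm [ 17.43 -32.96 -12.27]
t 11.05 pos [ 0.475  -0.1628  0.0473] yaw 13.42 rz 0.12 tilt [ 0.002 -0.001 -1.   ] w 0.0284 F 39.1 shift cm [-0.1   0.05  0.09]
```

>>> jog_arm(plan="0 0 0 0 0 -1 255; 0 0 0 0 0 -2.3 255; 0 0 0 0 0 -3 255; 0 0 0 0 0 -3 255; 0 0 0 0 0 -3 255; 0 0 0 0.9 -1.7 0 255; 0 0 0 1.5 -2.8 0 255; 0 0 0 1.5 -2.8 0 255; 0 0 0 1.5 -2.8 0 255; 0 0 0 1.5 -2.8 0 255")

```text
time_s: 11.88
position: [0.5117, -0.0197, 0.1697]
tool_rot: [[0.973, 0.232, 0.0], [0.232, -0.973, -0.0], [0.0, 0.0, -1.0]]
ft_force: [0.1, -0.7, -1.0]
grip_width: 0.0282
gripper_force: 39.8
```

>>> jog_arm(plan="0 0 0 1.5 -2.8 0 255; 0 0 0 1.5 -2.8 0 255; 0 0 0 1.5 -2.8 0 255; 0 0 0 1.5 -2.8 0 255; 0 0 0 1.5 -2.8 0 255; 0 0 0 1.5 -2.8 0 255; 0 0 0 1.5 -2.8 0 255; 0 0 6 0 0 0 255; 0 0 6 0 0 0 255; 0 0 6 0 0 0 255")

```text
time_s: 12.72
position: [0.5681, 0.1946, 0.1693]
tool_rot: [[0.996, -0.084, -0.0], [-0.084, -0.996, -0.0], [-0.0, 0.0, -1.0]]
ft_force: [-0.6, 0.1, -1.2]
grip_width: 0.0284
gripper_force: 39.8
```

>>> jog_arm(plan="0 0 6 0 0 0 255; 0 0 0 0 0 0 255; 0 0 0 0 0 0 255; 0 0 0 0 0 0 255")

```text
time_s: 13.05
position: [0.5683, 0.1939, 0.1694]
tool_rot: [[0.984, -0.181, 0.0], [-0.181, -0.984, 0.0], [0.0, -0.0, -1.0]]
ft_force: [0.4, 0.7, -0.7]
grip_width: 0.0284
gripper_force: 39.8
```

```bash
python3 -c "
from h import *
goto(pocket(.0275),.0393,Y2)"
```

```text
t 13.05 pos [0.5683 0.1939 0.1694] yaw -10.41 rz 0.29 tilt [ 0.  0. -1.] w 0.0284 F 39.8 shift cm [-0.02 -0.41 13.01]
```

>>> jog_arm(plan="0 0 0.3 0 -0.4 1.5 255; 0 0 0 0 0 2.5 255; 0 0 0 0 0 2.5 255; 0 0 0 0 0 2.5 255; 0 0 0 0 0 2 255; 0 0 0 0 0 1 255; 0 0 0 0 0 0 255; 0 0 0 0 0 0 255; 0 0 0 0 0 0 255")

```text
time_s: 13.8
position: [0.5699, 0.198, 0.0508]
tool_rot: [[0.982, -0.188, 0.003], [-0.188, -0.982, 0.0], [0.002, -0.001, -1.0]]
ft_force: [0.5, -0.3, -0.6]
grip_width: 0.0286
gripper_force: 39.8
```

```bash
python3 -c "
from h import *
goto(pocket(.0275),.0393,Y2)"
```

```text
t 13.8 pos [0.5699 0.198  0.0508] yaw -10.84 rz -0.14 tilt [ 0.003  0.    -1.   ] w 0.0286 F 39.8 shift cm [-0.11  0.02  1.15]
```

>>> jog_arm(plan="0 0 -0.1 -0.1 0 0.5 255; 0 0 0 0 0 0.4 255; 0 0 0 0 0 0.2 255; 0 0 0 0 0 0 255; 0 0 0 0 0 0 255")

```text
time_s: 14.22
position: [0.5683, 0.1981, 0.0394]
tool_rot: [[0.982, -0.187, 0.001], [-0.187, -0.982, 0.0], [0.001, -0.0, -1.0]]
ft_force: [-2.3, -1.3, 5.9]
grip_width: 0.0286
gripper_force: 40.6
```

```bash
python3 -c "
from h import *
goto(pocket(.0275),.0393,Y2)"
```

```text
t 14.22 pos [0.5683 0.1981 0.0394] yaw -10.76 rz -0.06 tilt [ 0.001  0.    -1.   ] w 0.0286 F 40.6 shift cm [ 0.05 -0.    0.01]
```

>>> jog_arm(plan="0 0 0 0 0 0 0; 0 0 0 0 0 0 0; 0 0 0 0 0 0 0; 0 0 0 0 0 0 0; 0 0 0 0 0 0 0; 0 0 0 0 0 0 0; 0 0 0 0 0 -2 0; 0 0 0 0 0 -3.5 0; 0 0 0 0 0 -4 0; 0 0 0 0 0 -4 0")

```text
time_s: 15.05
position: [0.5676, 0.198, 0.1746]
tool_rot: [[0.982, -0.187, -0.001], [-0.187, -0.982, -0.0], [-0.001, 0.0, -1.0]]
ft_force: [1.8, 0.4, 0.1]
grip_width: 0.0851
gripper_force: 0.0
```

>>> jog_arm(plan="0 0 -6 0 0 0 0; 0 0 -6 0 0 0 0; 0 0 -6 0 0 0 0; 0 0 -6 0 0 0 0; 0 0 0 -1 2.8 0 0; 0 0 0 -1 2.8 0 0; 0 0 0 -1 2.8 0 0; 0 0 0 -1 2.8 0 0; 0 0 0 -1 2.8 0 0; 0 0 0 -1 2.8 0 0")

```text
time_s: 15.88
position: [0.5477, 0.0195, 0.1734]
tool_rot: [[0.973, 0.229, 0.0], [0.229, -0.973, -0.0], [0.0, 0.0, -1.0]]
ft_force: [0.7, 0.3, -0.1]
grip_width: 0.0855
gripper_force: 0.0
```

>>> jog_arm(plan="0 0 0 -1 2.8 0 0; 0 0 0 -1 2.8 0 0; 0 0 0 -1 2.8 0 0; 0 0 0 -1 2.8 0 0; 0 0 0 -1 2.8 0 0; 0 0 0 -0.9 2.1 0 0; 0 0 0 0 0 0 0; 0 0 0 0 0 0 0")

```text
time_s: 16.55
position: [0.5273, -0.1502, 0.1732]
tool_rot: [[0.974, 0.227, -0.0], [0.227, -0.974, 0.0], [-0.0, -0.0, -1.0]]
ft_force: [-0.0, 0.6, 0.1]
grip_width: 0.0856
gripper_force: 0.0
```

Run:
```python
from h import *
goto(V['blue'],.047,Y1)
a=cam('wrist'); b=cam('top')
p=np.hstack([cv2.resize(a['pixels'],(400,250)),cv2.resize(b['pixels'][130:300,190:462],(400,250))]); cv2.imwrite('pics/c4.png',p[:,:,::-1])
```

```text
t 16.55 pos [ 0.5273 -0.1502  0.1732] yaw 13.11 rz -0.19 tilt [-0.  0. -1.] w 0.0856 F 0.0 shift cm [ 6.000e-02 -1.000e-02  1.262e+01]
```

View pics/c4.png

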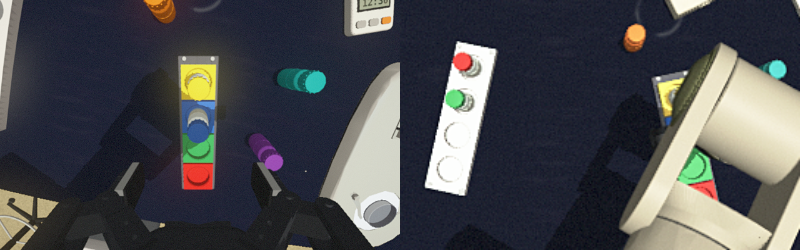

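Red (463,62) and green (456,99) stand in the two farthest pockets. Blue is centred below the gripper, and the fingers clear the purple look-alike by over 3 cm.

>>> jog_arm(plan="0 0 -0.2 0.05 0 3 0; 0 0 0 0 0 3 0; 0 0 0 0 0 3 0; 0 0 0 0 0 2.1 0; 0 0 0 0 0 1.6 0; 0 0 0 0 0 0 0; 0 0 0 0 0 0 255; 0 0 0 0 0 0 255; 0 0 0 0 0 0 255; 0 0 0 0 0 0 255")

```text
time_s: 17.48
position: [0.5285, -0.1494, 0.0475]
tool_rot: [[0.973, 0.232, 0.002], [0.232, -0.973, -0.001], [0.002, 0.001, -1.0]]
ft_force: [0.8, -0.2, -1.2]
grip_width: 0.0389
gripper_force: 0.0
```

>>> jog_arm(plan="0 0 0 0 0 0 255; 0 0 0 0 0 0 255; 0 0 0 0 0 0 255; 0 0 0 0 0 0 255")

```text
time_s: 17.82
position: [0.5285, -0.1496, 0.0473]
tool_rot: [[0.973, 0.232, 0.002], [0.232, -0.973, -0.001], [0.002, 0.001, -1.0]]
ft_force: [-0.6, 0.3, 6.0]
grip_width: 0.0286
gripper_force: 39.2
```

```bash
python3 -c "
from h import *
goto(pocket(-.0275),.17,Y1); goto(V['blue'],.0464,Y1)"
```

```text
t 17.82 pos [ 0.5285 -0.1496  0.0473] yaw 13.42 rz 0.12 tilt [ 0.002 -0.001 -1.   ] w 0.0286 F 39.2 shift cm [  6.9  -35.13 -12.27]
t 17.82 pos [ 0.5285 -0.1496  0.0473] yaw 13.42 rz 0.12 tilt [ 0.002 -0.001 -1.   ] w 0.0286 F 39.2 shift cm [-0.06  0.03  0.09]
```

>>> jog_arm(plan="0 0 0 0 0 -1 255; 0 0 0 0 0 -2.3 255; 0 0 0 0 0 -3 255; 0 0 0 0 0 -3 255; 0 0 0 0 0 -3 255; 0 0 0 0.4 -1.8 0 255; 0 0 0 0.6 -3 0 255; 0 0 0 0.6 -3 0 255; 0 0 0 0.6 -3 0 255; 0 0 0 0.6 -3 0 255")

```text
time_s: 18.65
position: [0.5227, -0.0073, 0.17]
tool_rot: [[0.973, 0.232, 0.0], [0.232, -0.973, -0.0], [0.0, 0.0, -1.0]]
ft_force: [1.4, -0.1, -0.1]
grip_width: 0.0284
gripper_force: 39.7
```

>>> jog_arm(plan="0 0 0 0.6 -3 0 255; 0 0 0 0.6 -3 0 255; 0 0 0 0.6 -3 0 255; 0 0 0 0.6 -3 0 255; 0 0 0 0.6 -3 0 255; 0 0 0 0.6 -3 0 255; 0 0 0 0.5 -3.3 0 255; 0 0 6 0 0 0 255; 0 0 6 0 0 0 255; 0 0 6 0 0 0 255")

```text
time_s: 19.48
position: [0.5132, 0.2088, 0.1698]
tool_rot: [[0.996, -0.084, -0.0], [-0.084, -0.996, -0.0], [-0.0, 0.0, -1.0]]
ft_force: [-0.3, 0.4, -0.1]
grip_width: 0.0287
gripper_force: 39.7
```

>>> jog_arm(plan="0 0 6 0 0 0 255; 0 0 0 0 0 0 255; 0 0 0 0 0 0 255; 0 0 0 0 0 0 255")

```text
time_s: 19.82
position: [0.5135, 0.208, 0.1696]
tool_rot: [[0.984, -0.181, 0.0], [-0.181, -0.984, 0.0], [0.0, -0.0, -1.0]]
ft_force: [0.8, 0.4, -1.0]
grip_width: 0.0287
gripper_force: 39.7
```

```bash
python3 -c "
from h import *
goto(pocket(-.0275),.0393,Y2)"
```

```text
t 19.82 pos [0.5135 0.208  0.1696] yaw -10.41 rz 0.29 tilt [ 0.  0. -1.] w 0.0287 F 39.7 shift cm [ 0.12 -0.04 13.03]
```

>>> jog_arm(plan="0 0 0.3 0.1 0 1.5 255; 0 0 0 0 0 2.5 255; 0 0 0 0 0 2.5 255; 0 0 0 0 0 2.5 255; 0 0 0 0 0 2 255; 0 0 0 0 0 1 255; 0 0 0 0 0 0 255; 0 0 0 0 0 0 255; 0 0 0 0 0 0 255")

```text
time_s: 20.57
position: [0.5154, 0.2081, 0.0506]
tool_rot: [[0.982, -0.188, 0.002], [-0.188, -0.982, 0.0], [0.002, -0.001, -1.0]]
ft_force: [-0.0, 0.7, -1.2]
grip_width: 0.0283
gripper_force: 39.7
```

```bash
python3 -c "
from h import *
goto(pocket(-.0275),.0393,Y2)"
```

```text
t 20.57 pos [0.5154 0.2081 0.0506] yaw -10.84 rz -0.14 tilt [ 0.002  0.    -1.   ] w 0.0283 F 39.7 shift cm [-0.06 -0.    1.13]
```

>>> jog_arm(plan="0 0 -0.1 -0.05 0 0.5 255; 0 0 0 0 0 0.4 255; 0 0 0 0 0 0.2 255; 0 0 0 0 0 0 255; 0 0 0 0 0 0 255")

```text
time_s: 20.98
position: [0.5144, 0.208, 0.0393]
tool_rot: [[0.982, -0.187, 0.001], [-0.187, -0.982, 0.0], [0.001, -0.0, -1.0]]
ft_force: [-2.1, -1.7, 9.0]
grip_width: 0.0286
gripper_force: 40.6
```

>>> jog_arm(plan="0 0 0 0 0 0 0; 0 0 0 0 0 0 0; 0 0 0 0 0 0 0; 0 0 0 0 0 0 0; 0 0 0 0 0 0 0; 0 0 0 0 0 0 0; 0 0 0 0 0 -2 0; 0 0 0 0 0 -3.5 0; 0 0 0 0 0 -4 0; 0 0 0 0 0 -4 0")

```text
time_s: 21.82
position: [0.5136, 0.2079, 0.1747]
tool_rot: [[0.982, -0.187, -0.001], [-0.187, -0.982, -0.0], [-0.001, 0.001, -1.0]]
ft_force: [0.7, 1.2, 0.2]
grip_width: 0.0856
gripper_force: 0.0
```

>>> jog_arm(plan="0 0 -6 0 0 0 0; 0 0 -6 0 0 0 0; 0 0 -6 0 0 0 0; 0 0 -6 0 0 0 0; 0 0 0 -0.2 2.9 0 0; 0 0 0 -0.2 2.9 0 0; 0 0 0 -0.2 2.9 0 0; 0 0 0 -0.2 2.9 0 0; 0 0 0 -0.1 2.9 0 0; 0 0 0 -0.1 2.9 0 0")

```text
time_s: 22.65
position: [0.5442, 0.035, 0.1733]
tool_rot: [[0.973, 0.229, -0.0], [0.229, -0.973, 0.0], [-0.0, -0.0, -1.0]]
ft_force: [-0.4, 0.7, -0.5]
grip_width: 0.0853
gripper_force: 0.0
```

>>> jog_arm(plan="0 0 0 -0.1 2.9 0 0; 0 0 0 -0.1 2.9 0 0; 0 0 0 -0.1 2.9 0 0; 0 0 0 -0.1 2.9 0 0; 0 0 0 -0.1 2.9 0 0; 0 0 0 -0.1 2.9 0 0; 0 0 0 0 0.4 0 0; 0 0 0 0 0 0 0; 0 0 0 0 0 0 0")

```text
time_s: 23.4
position: [0.5788, -0.1379, 0.1731]
tool_rot: [[0.974, 0.229, -0.001], [0.229, -0.974, 0.001], [-0.0, -0.001, -1.0]]
ft_force: [-0.5, 1.0, 0.5]
grip_width: 0.0853
gripper_force: 0.0
```

Run:
```python
from h import *
goto(V['yellow'],.047,Y1)
a=cam('wrist'); b=cam('top')
p=np.hstack([cv2.resize(a['pixels'],(400,250)),cv2.resize(b['pixels'][130:300,190:462],(400,250))]); cv2.imwrite('pics/c5.png',p[:,:,::-1])
```

```text
t 23.4 pos [ 0.5788 -0.1379  0.1731] yaw 13.21 rz -0.09 tilt [-0.001  0.001 -1.   ] w 0.0853 F 0.0 shift cm [ 0.19  0.12 12.61]
```

View pics/c5.png

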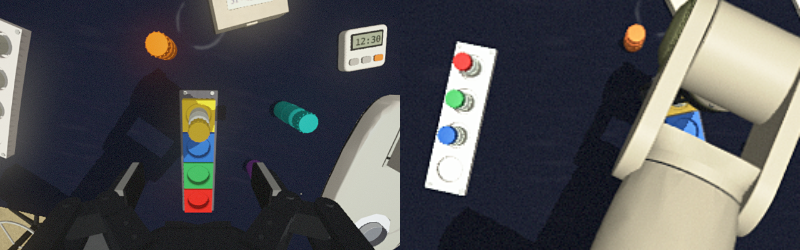

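Red, green and blue are in place (463,62), (456,99), (448,135). Yellow lies under the gripper, and the look-alikes are clear of the fingers.

>>> jog_arm(plan="0 0 0 0.15 0.1 3 0; 0 0 0 0 0 3 0; 0 0 0 0 0 3 0; 0 0 0 0 0 2.1 0; 0 0 0 0 0 1.6 0; 0 0 0 0 0 0 0; 0 0 0 0 0 0 255; 0 0 0 0 0 0 255; 0 0 0 0 0 0 255; 0 0 0 0 0 0 255")

```text
time_s: 24.33
position: [0.5812, -0.139, 0.0476]
tool_rot: [[0.973, 0.229, 0.002], [0.229, -0.973, -0.001], [0.002, 0.001, -1.0]]
ft_force: [-0.4, -0.3, 1.0]
grip_width: 0.0394
gripper_force: 0.0
```

>>> jog_arm(plan="0 0 0 0 0 0 255; 0 0 0 0 0 0 255; 0 0 0 0 0 0 255; 0 0 0 0 0 0 255")

```text
time_s: 24.67
position: [0.5811, -0.139, 0.0475]
tool_rot: [[0.973, 0.229, 0.002], [0.229, -0.973, -0.0], [0.002, 0.001, -1.0]]
ft_force: [-1.5, 1.5, 5.7]
grip_width: 0.0285
gripper_force: 39.6
```

```bash
python3 -c "
from h import *
goto(pocket(-.0825),.17,Y1); goto(V['yellow'],.0464,Y1)"
```

```text
t 24.67 pos [ 0.5811 -0.139   0.0475] yaw 13.22 rz -0.08 tilt [ 0.002 -0.    -1.   ] w 0.0285 F 39.6 shift cm [ -3.5  -37.55 -12.25]
t 24.67 pos [ 0.5811 -0.139   0.0475] yaw 13.22 rz -0.08 tilt [ 0.002 -0.    -1.   ] w 0.0285 F 39.6 shift cm [-0.01 -0.04  0.11]
```

>>> jog_arm(plan="0 0 0 0 0 -1 255; 0 0 0 0 0 -2.3 255; 0 0 0 0 0 -3 255; 0 0 0 0 0 -3 255; 0 0 0 0 0 -3 255; 0 0 0 -0.2 -1.8 0 255; 0 0 0 -0.3 -3.2 0 255; 0 0 0 -0.3 -3.2 0 255; 0 0 0 -0.3 -3.2 0 255; 0 0 0 -0.3 -3.2 0 255")

```text
time_s: 25.5
position: [0.5329, 0.0012, 0.1701]
tool_rot: [[0.974, 0.228, 0.001], [0.228, -0.974, -0.0], [0.001, 0.0, -1.0]]
ft_force: [1.3, 1.2, -1.6]
grip_width: 0.0286
gripper_force: 39.8
```

>>> jog_arm(plan="0 0 0 -0.3 -3.2 0 255; 0 0 0 -0.3 -3.2 0 255; 0 0 0 -0.3 -3.2 0 255; 0 0 0 -0.3 -3.2 0 255; 0 0 0 -0.3 -3.2 0 255; 0 0 0 -0.3 -3.2 0 255; 0 0 0 -0.3 -3.5 0 255; 0 0 6 0 0 0 255; 0 0 6 0 0 0 255; 0 0 6 0 0 0 255")

```text
time_s: 26.33
position: [0.461, 0.2168, 0.1701]
tool_rot: [[0.996, -0.087, 0.001], [-0.087, -0.996, 0.0], [0.001, -0.0, -1.0]]
ft_force: [0.2, -1.0, -1.4]
grip_width: 0.0283
gripper_force: 39.9
```

>>> jog_arm(plan="0 0 6 0 0 0 255; 0 0 0 0 0 0 255; 0 0 0 0 0 0 255; 0 0 0 0 0 0 255")

```text
time_s: 26.67
position: [0.4613, 0.2161, 0.1697]
tool_rot: [[0.983, -0.184, 0.0], [-0.184, -0.983, 0.0], [0.0, -0.0, -1.0]]
ft_force: [-0.1, 0.3, -1.2]
grip_width: 0.0286
gripper_force: 39.9
```

```bash
python3 -c "
from h import *
goto(pocket(-.0825),.0395,Y2)"
```

```text
t 26.67 pos [0.4613 0.2161 0.1697] yaw -10.61 rz 0.09 tilt [ 0.  0. -1.] w 0.0286 F 39.9 shift cm [-0.1  -0.22 13.02]
```

>>> jog_arm(plan="0 0 0.1 -0.15 -0.2 1.5 255; 0 0 0 0 0 2.5 255; 0 0 0 0 0 2.5 255; 0 0 0 0 0 2.5 255; 0 0 0 0 0 2 255; 0 0 0 0 0 1 255; 0 0 0 0 0 0 255; 0 0 0 0 0 0 255; 0 0 0 0 0 0 255")

```text
time_s: 27.42
position: [0.4608, 0.2185, 0.0502]
tool_rot: [[0.982, -0.188, 0.002], [-0.188, -0.982, 0.0], [0.001, -0.001, -1.0]]
ft_force: [-0.0, 0.4, -1.3]
grip_width: 0.0284
gripper_force: 39.9
```

```bash
python3 -c "
from h import *
goto(pocket(-.0825),.0395,Y2)"
```

```text
t 27.42 pos [0.4608 0.2185 0.0502] yaw -10.83 rz -0.13 tilt [ 0.002  0.    -1.   ] w 0.0284 F 39.9 shift cm [-0.01  0.01  1.07]
```

>>> jog_arm(plan="0 0 0 0 0 0.5 255; 0 0 0 0 0 0.4 255; 0 0 0 0 0 0.15 255; 0 0 0 0 0 0 255; 0 0 0 0 0 0 255")

```text
time_s: 27.83
position: [0.4605, 0.2185, 0.0395]
tool_rot: [[0.982, -0.188, 0.001], [-0.188, -0.982, 0.0], [0.001, -0.0, -1.0]]
ft_force: [-1.3, -2.1, 6.7]
grip_width: 0.0285
gripper_force: 40.6
```

>>> jog_arm(plan="0 0 0 0 0 0 0; 0 0 0 0 0 0 0; 0 0 0 0 0 0 0; 0 0 0 0 0 0 0; 0 0 0 0 0 0 0; 0 0 0 0 0 0 0; 0 0 0 0 0 -2 0; 0 0 0 0 0 -3.5 0; 0 0 0 0 0 -4 0; 0 0 0 0 0 -4 0")

```text
time_s: 28.67
position: [0.4597, 0.2183, 0.1752]
tool_rot: [[0.982, -0.189, -0.001], [-0.189, -0.982, -0.0], [-0.001, 0.001, -1.0]]
ft_force: [1.1, 0.2, -0.0]
grip_width: 0.0853
gripper_force: 0.0
```

>>> jog_arm(plan="0 0 0 0 3 -1 0; 0 0 0 0 3 -1 0; 0 0 0 0 3 -1 0; 0 0 0 0 3 -1 0; 0 0 0 0 3 0 0; 0 0 0 0 3 0 0; 0 0 0 0 3 0 0; 0 0 0 0 3 0 0; 0 0 0 0 0 0 0; 0 0 0 0 0 0 0")

```text
time_s: 29.5
position: [0.4148, -0.0183, 0.2139]
tool_rot: [[0.981, -0.192, 0.0], [-0.192, -0.981, 0.0], [0.0, -0.0, -1.0]]
ft_force: [0.2, 1.1, 0.8]
grip_width: 0.0852
gripper_force: 0.0
```

Run:
```python
from h import *
im=cam('top'); s=cam('scene')
p=np.hstack([cv2.resize(im['pixels'][140:280,190:290],(285,400)),cv2.resize(s['pixels'][180:340,190:350],(400,400))]); cv2.imwrite('pics/end.png',p[:,:,::-1])
ys,xs=np.mgrid[140:280,190:300]; W=world(im,np.c_[xs.ravel(),ys.ravel()]); a=np.radians(Y2)
for z in ['red',.0825],['green',.0275],['blue',-.0275],['yellow',-.0825]:
    v=pocket(z[1])-[.0009,-.001]; k=(np.hypot(*(W[:,:2]-v).T)<.026)&(W[:,2]>.08)&(W[:,2]<.102); P=(W[k][:,:2]*1000).astype(np.float32)
    c=np.array(cv2.minEnclosingCircle(P)[0])-v*1000; print(z,len(P),'along/across mm',(np.array([[np.cos(a),np.sin(a)],[-np.sin(a),np.cos(a)]])@c).round(1),'top z',np.median(W[k][:,2]).round(4))
```

```text
['red', 0.0825] 133 along/across mm [ 1.  -0.4] top z 0.0908
['green', 0.0275] 136 along/across mm [-0.6 -1.4] top z 0.0904
['blue', -0.0275] 136 along/across mm [-0.7 -2. ] top z 0.0905
['yellow', -0.0825] 140 along/across mm [-0.7 -0.5] top z 0.0905
```

View pics/end.png

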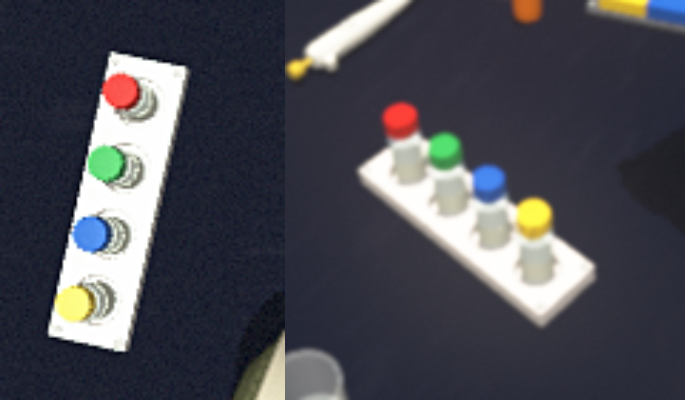

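All four vials stand upright in their pockets, within about 2 mm of centre and with cap tops at 90 mm as expected. From far to near they are red (121,91), green (106,164), blue (92,234) and yellow (75,303).

```bash
python3 -c "
from rig import job; print(job.close_job())"
```

```text
the job is handed in; nothing more can be done
None
```

The four vials stand upright in the white rack in reversed order (red farthest, then green, blue, yellow nearest), each within about 2 mm of its pocket centre; the job was handed in at about 30 s, and the hand-in call returned no verdict.

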